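# Snap the knob back onto the pot lid and lift the lid by it

### The job

The push-fit knob has come off the lid of the steel pot. Turn it to line up with the flat stud in the middle of the lid, press it straight down until it clicks, and after the click keep it firmly pressed for about a second so that its foot sits flat on the lid all round. Then, holding nothing but the knob, lift the lid off and finish still holding it over the pot, level and steady, at least 6 cm clear of the rim, leaving the pot and the things around it where they stand.

Things in the scene. Friction and masses are not known exactly. Their poses are not given: they have to be found in the camera images.
- knob_mid (a point): Centre (half-way up, 19 mm above its foot) of the loose lid knob, which stands upright on the worktop: black plastic, steel band round its foot, small steel disc on top. Two flat parallel long sides and rounded ends: 28 mm thick (its x), 44 mm long (its y), 38 mm high (z up), 50 g. Grip it across the 28 mm. A half turn about z makes no difference.
- knob_foot (a point): Middle of the knob's foot, same axes as knob_mid, 19 mm below it. Here a slot socket opens downwards: 22 mm long (y), 24 mm deep, its mouth narrowed to 13 mm (x) by a rounded inner lip along each long side, 4 mm above the foot. It fits over the stud with about 1.5 mm to spare all round.
- stud_top (a point): Rounded top of the black flat stud in the middle of the lid, axes as the lid's: 10 mm thick (x), 19 mm long (y), 18 mm high, a sprung steel leaf on each long side whose hump is 7.5 mm above the lid. The knob goes on with its y along this y, either way round, to about 0.1 rad, and slides freely until its foot is 7 mm above the lid.
- lid_seat (a point): Foot of the stud, 18 mm below stud_top: middle of the flat boss (52 mm across) on top of the lid where the knob's foot must land. From 7 mm above it the knob needs a push of about 9 to 15 N; the force drops (click) 3 to 4 mm above, and rises again when the foot bears flat on the boss. Then it takes over 8 N to pull off. Fully home, knob_mid is 19 mm above this point.
- lid: Steel lid, origin in the middle at the height of the pot's rim, on which it lies loose: a shallow dome 159 mm across, its boss 12.5 mm above the rim; a skirt goes 6 mm down inside the pot with about 4 mm of play all round. About 0.28 kg (0.22 to 0.35); it hangs from the knob without pulling it off.
- pot: Steel pot, origin at the centre of its underside, z up: 156 mm across, 72 mm high to the rim, 3 mm wall, 1.6 kg, with loop handles on its own +y and -y sides that reach 108 mm from its axis at 54 mm height. Stands loose with the lid on. (A wall cabinet overhangs the back of the worktop: from x = 0.58 m on, its underside 0.59 m up; swing past with the arm drawn in and low.)
- tumbler: Bystander: clear glass tumbler 79 mm across, 90 mm high, origin at its underside.
- teaspoon: Bystander: teaspoon 130 mm long (its own x), 26 mm wide, 11 mm high, lying on the worktop; origin at the middle of its underside.
- vanilla_bottle: Bystander: small dark bottle 40 mm across, 102 mm high, origin at its underside.
- clay_saucer: Bystander: small clay saucer upside down, 63 mm across, 27 mm high, origin at its underside.
Not all that is in view belongs to the job. Of the things that look like the part that bears knob_mid, take the one that is farthest to the robot's right at the start.

How it is judged:
By the outcome, as a careful person would: the job done as asked, in the order asked, and still so for the second after the job is handed in, while the arm keeps its last pose, push and grip.
It also fails if it takes over 61 s, if anything falls off the work surface, if the arm or the gripper's body presses on something with over 40 N, if the wrist force passes 120 N, or if a joint passes its speed limit or range.

### The arm

A 6-joint arm with a two-finger parallel gripper is mounted at the origin on a cart in front of the work surface, level with it; the furniture and walls round the work are solid. World frame = base frame: x ahead of the robot, y to its left, z up, the work surface at z = 0. Lengths are in m, angles in rad, forces in N, time in s.
With the tool pointing down it reaches from about 0.35 to 0.85 m from the base axis. Payload 8.1 kg.
Tool frame: the origin (TCP) lies at the very end of the fingers, on their centre line; the grasp point (between the pads) lies 19 mm behind it (robot.grip_depth is the distance from the TCP to the grasp point, in m); z points along the fingers, y is the line along which they close (so a half turn about z gives the same grasp; the last joint's range is limited). The gripper opens to 93 mm and grips with 3 to 60 N. Pads are 15 mm wide; open, the fingers measure 128 mm over their backs; the gripper's body (75 mm by 188 mm) begins 65 mm behind the grasp point.
Start: joints at [-1.317, 0.13, 1.488, -0, 1.523, -0.085], TCP at [0.199, -0.566, 0.219] pointing down, gripper open.
Joint ranges: [-2.96, 2.96], [-0.89, 2.26], [0.02, 2.5], [-1.34, 4.48], [0, 2.73], [-2.66, 2.66]. Speed limits (rad/s): [2.39, 2.39, 2.79, 3.14, 3.14, 3.14].

### API

Orientations are given as a rotation vector (axis times angle).
In Python, from plant import robot gives the robot as it stands. The module is installed in compiled form; this text tells all that it offers.
- The arm moves only by the shell command python3 -m jog 'ROWS' [FORCE]. ROWS is JSON, a list that holds one entry, the list of rows, each a list of 7 numbers: the turn, a rotation vector about the tool's x, y, z in degrees, then the shift along the tool's x, y, z in cm, then the finger opening in cm, from 0 to 9.3. A call has 1 to 5 rows; each row shifts and turns the commanded pose from where the row before left it, along the tool's axes as they then stand; what a row does not reach is not made up. A row lasts 1/12 s, in which the tool goes at most 41.7 mm and 7.16 degrees, less where a joint would pass 70% of its speed; a pose out of reach is approached as far as the arm can. A call is refused whole if a number of a shift passes 4.17 or a number of a turn 7.16, either way. A call with a gripper value outside its range is refused whole. The fingers move at their own pace and stop on an object; FORCE is the grip in N (left out, the last holds). Time passes only in rows, so rows that do not move let the fingers close. It gives the time, the measured TCP pose, the force and the opening at its end, in the units of the state.
- robot.read_state(): the state, without advancing time (a new reading comes with each control period).
- robot.read_camera(name): name is "scene" or "side" or "wrist"; returns a dict with "img" (420x560x3 uint8, red, green, blue), "fx", "fy", "cx", "cy" (pixels), "k1" (the pictures are not rectified: a ray, as slopes to the right and down, at radius r is drawn at 1 + k1 r^2 times it, then the intrinsics apply), "extrinsics" (4x4, takes a point from camera to world coordinates). Camera axes: x right, y up, looking along -z (the intrinsics and any distortion apply to the point x, -y, -z); pixel columns grow to the right and rows downward; lengths in m; the calibration is good to about 2 mm. A picture is of the moment at which its call begins. There is no depth.
- robot.close_job(): hands the job in, once; it reports no verdict.
Trained networks look in a picture, given as the dict that the camera call returned (one of the last four; its "shot" number tells which), for a name from the list of things; names that differ only in an ending like _2 or _b are one class to them, and where a whole thing is asked for, a point or a joint stands for the part that bears it (a point fixed in the world has none). Each returns a list of dicts, best first, with "confidence" (0 to 1); they miss things now and then, are a little off and sometimes report something else, mostly with a low value. They report only what shows in the picture. A call takes as long as a camera call. They do not tell look-alikes from the thing itself.
- robot.masks_of(picture, label): "pixels" (420x560 bool, what is visible of it) and "point" ([column, row] in pixels, amid what is visible of it).
- robot.pinpoint(picture, label): "point" ([column, row] in pixels: a listed point, or the origin of a listed thing).
The state is a dict: "t": time; "q": joint angles; "dq": joint speeds; "joint_torque": joint torques, N m; "tool_pos": TCP position; "orientation": TCP orientation; "force": force on the tool from outside, world axes, zero at the start; "wrist_torque": the same for the moment, N m; "opening": finger opening in m.
Only numpy, scipy, OpenCV 4.12 (cv2) and the standard library are available. Lean on these libraries where they do the work, as an engineer would, in place of code of your own. Each camera call takes 0.05 s, during which the arm holds its last target. There are 200 camera calls.

## Working session

There is one attempt and no reset: what is moved stays moved. The work goes in short steps, Python scripts to look and compute and a shell command to move; the robot and the scene stay as the last step left them, time stands still between calls to the robot, and variables do not carry over. Pictures are saved under pics/ and viewed, on a budget of 10 in all, crops included, one or two more only if the job needs it, and the job is handed in when it is done.

```bash
mkdir -p pics; cat > h.py <<'E'
import numpy as np, cv2
from plant import robot
from scipy.spatial.transform import Rotation as R
def ray(p,uv):
    d=np.array([(uv[0]-p['cx'])/p['fx'],(uv[1]-p['cy'])/p['fy']]); s=d.copy()
    for _ in range(20): s=d/(1+p['k1']*(s@s))
    E=np.array(p['extrinsics']); v=E[:3,:3]@np.array([s[0],-s[1],-1]); return E[:3,3],v/np.linalg.norm(v)
def atz(p,uv,z):
    o,v=ray(p,uv); return o+v*(z-o[2])/v[2]
def proj(p,X):
    E=np.array(p['extrinsics']); c=E[:3,:3].T@(np.array(X)-E[:3,3]); s=np.array([c[0],-c[1]])/-c[2]
    s=s*(1+p['k1']*(s@s)); return np.array([s[0]*p['fx']+p['cx'],s[1]*p['fy']+p['cy']])
def tri(rs):
    A=np.zeros((3,3));b=np.zeros(3)
    for o,v in rs:
        M=np.eye(3)-np.outer(v,v);A+=M;b+=M@o
    X=np.linalg.solve(A,b); return X,[np.linalg.norm(np.cross(X-o,v)) for o,v in rs]
def save(n,im): cv2.imwrite('pics/'+n,cv2.cvtColor(im,cv2.COLOR_RGB2BGR))
E
python3 - <<'E'
from h import *
Z={'knob_mid':.019,'knob_foot':0,'stud_top':.1025,'lid_seat':.0845,'lid':.072,'pot':0,'tumbler':0,'teaspoon':0,'vanilla_bottle':0,'clay_saucer':0}
ims=[]
for c in ['scene','side','wrist']:
    p=robot.read_camera(c); ims.append(p['img']); print(c,np.round(np.array(p['extrinsics'])[:3,3],3),np.round(p['fx']))
    for n,z in Z.items():
        for d in robot.pinpoint(p,n)[:5]:
            if d['confidence']>.2: print(n,np.round(d['point']),round(d['confidence'],2),np.round(atz(p,d['point'],z),3))
print(robot.read_state())
save('a_scene.png',ims[0]);save('a_side.png',ims[1]);save('a_wrist.png',ims[2])
E
```

```text
scene [-0.184  0.68   0.684] 457.0
knob_mid [262. 303.] 0.97 [0.309 0.375 0.019]
knob_mid [259. 245.] 0.68 [0.452 0.294 0.019]
knob_mid [234. 275.] 0.67 [0.404 0.383 0.019]
knob_mid [217. 307.] 0.63 [0.348 0.451 0.019]
knob_foot [255. 247.] 0.89 [0.469 0.294 0.   ]
knob_foot [218. 313.] 0.77 [0.349 0.449 0.   ]
knob_foot [365. 164.] 0.74 [ 0.598 -0.154  0.   ]
knob_foot [267. 314.] 0.72 [ 0.295  0.374 -0.   ]
knob_foot [318. 220.] 0.64 [0.468 0.117 0.   ]
stud_top [368. 168.] 0.57 [ 0.465 -0.025  0.103]
lid_seat [366. 172.] 0.72 [ 0.472 -0.028  0.085]
lid [364. 177.] 0.61 [ 0.472 -0.023  0.072]
pot [359. 198.] 0.7 [ 0.481 -0.026  0.   ]
tumbler [183. 282.] 0.71 [0.46 0.47 0.  ]
tumbler [257. 246.] 0.41 [0.468 0.288 0.   ]
teaspoon [317. 219.] 0.44 [0.473 0.116 0.   ]
vanilla_bottle [284. 192.] 0.64 [0.608 0.12  0.   ]
side [ 0.004 -0.518  0.503] 531.0
knob_mid [170. 222.] 0.68 [0.35  0.442 0.019]
knob_mid [162. 239.] 0.56 [0.307 0.379 0.019]
knob_foot [206. 236.] 0.74 [0.401 0.377 0.   ]
knob_foot [251. 243.] 0.67 [0.462 0.296 0.   ]
knob_foot [160. 247.] 0.57 [0.303 0.385 0.   ]
kno
[... 437 characters left out ...]
0.541  0.385] 378.0
{'t': 1.65, 'q': array([-1.31741061e+00,  1.30427353e-01,  1.48820625e+00, -1.33579503e-05,
        1.52301843e+00, -8.53976815e-02]), 'dq': array([ 6.32019657e-04, -1.20949755e-04, -1.32748782e-03, -6.80800362e-04,
        2.09631234e-03,  9.96462875e-05]), 'joint_torque': array([ 9.96780182e-04, -5.59739649e+01, -4.92045486e+01,  7.69799366e-02,
        2.27025541e-02,  2.96234384e-05]), 'tool_pos': array([ 0.19941937, -0.5658812 ,  0.21861543]), 'orientation': array([-3.09657122e+00, -5.29609638e-01,  2.87083798e-05]), 'force': array([-0.19521051, -0.29219279, -0.76398671]), 'wrist_torque': array([ 0.04272381,  0.00856257, -0.0075126 ]), 'opening': 0.09300874260705065}
```

View scene.

View pics/a_scene.png

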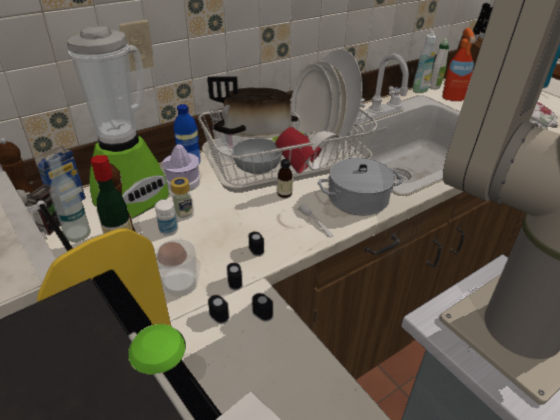

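View pics/a_side.png

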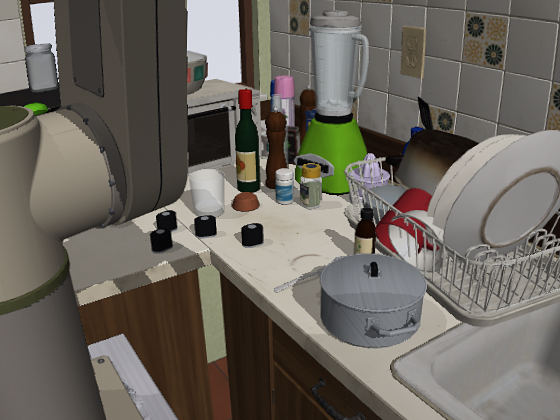

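```bash
cat >> h.py <<'E'
from scipy.optimize import minimize
def knobpts(x,y,yaw,z0=0,L=.044,T=.028,H=.038):
    # rounded ends: arc bulging over last part of length
    r=T/2; a=np.linspace(-np.pi/2,np.pi/2,9)
    e=np.c_[r*np.sin(a),(L/2-r)+r*np.cos(a)]; f=np.r_[e,-e]
    c,s=np.cos(yaw),np.sin(yaw); f=f@np.array([[c,s],[-s,c]])+[x,y]
    return np.r_[np.c_[f,np.full(len(f),z0)],np.c_[f,np.full(len(f),z0+H)]]
def sil(p,P,S=4):
    uv=np.array([proj(p,X) for X in P]); m=np.zeros((420,560),np.uint8)
    cv2.fillConvexPoly(m,cv2.convexHull(np.round(uv*16).astype(np.int32)),1,shift=4); return m>0
def fit(views,x,y,gen):
    def iou(v):
        s=0
        for p,m in views:
            k=sil(p,gen(*v)); s+=(k&m).sum()/(k|m).sum()
        return -s/len(views)
    out=[]
    for a in np.arange(0,np.pi,np.pi/6):
        r=minimize(iou,[x,y,a],method='Nelder-Mead',options=dict(initial_simplex=[[x,y,a],[x+.006,y,a],[x,y+.006,a],[x,y,a+.3]],maxiter=120))
        out.append((-r.fun,*np.round(r.x,4)))
    return sorted(out)[::-1]
E
python3 - <<'E'
from h import *
s=robot.read_state(); M=R.from_rotvec(s['orientation']).as_matrix(); print(M.round(3))
views=[];T=[.46,.295,.019];ims=[]
for c in ['scene','side']:
    p=robot.read_camera(c); u=proj(p,T)
    ms=[d for d in robot.masks_of(p,'knob_mid')]
    d=min(ms,key=lambda d:np.linalg.norm(np.array(d['point'])-u)); print(c,u.round(),d['point'],d['confidence'],d['pixels'].sum())
    views.append((p,d['pixels'])); a,b=u.astype(int)
    cr=p['img'][b-40:b+40,a-50:a+50]; ims.append(cv2.resize(cr,None,fx=4,fy=4,interpolation=cv2.INTER_CUBIC))
save('b.png',np.hstack(ims))
for r in fit(views,.46,.295,knobpts)[:4]: print(r)
p=robot.read_camera('wrist'); E=np.array(p['extrinsics']); print('cam in tool',M.T@(E[:3,3]-s['tool_pos']), M.T@E[:3,:3])
E
```

```text
[[ 0.943  0.332 -0.   ]
 [ 0.332 -0.943  0.   ]
 [-0.    -0.    -1.   ]]
scene [256. 243.] [257.3, 242.3] 0.79 341
side [250. 235.] [250.8, 236.9] 0.93 501
(np.float64(0.917752370162781), np.float64(0.4635), np.float64(0.2945), np.float64(1.3549))
(np.float64(0.917752370162781), np.float64(0.4635), np.float64(0.2945), np.float64(1.3529))
(np.float64(0.914962962962963), np.float64(0.4634), np.float64(0.2943), np.float64(1.3495))
(np.float64(0.9148346207169736), np.float64(0.4638), np.float64(0.2948), np.float64(4.5453))
cam in tool [ 0.07717957  0.00111085 -0.16604743] [[-4.29558165e-05  9.61111679e-01  2.76159986e-01]
 [ 9.99999989e-01  8.02203015e-05 -1.23641565e-04]
 [-1.40986989e-04  2.76159977e-01 -9.61111672e-01]]
```

View pics/b.png

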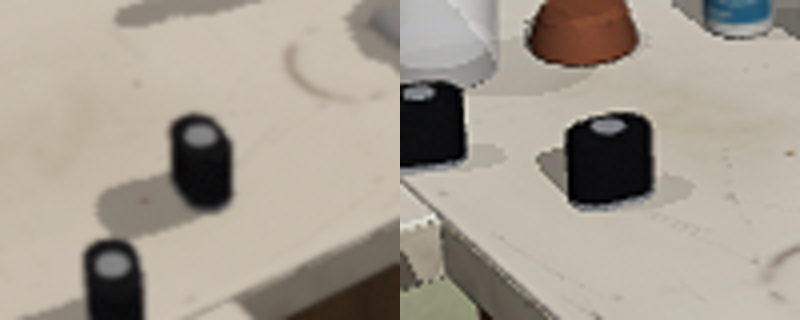

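Candidates (scene pixels): knobs at (257,242), (234,275), (218,308), (263,306) with y ≈ 0.295, 0.38, 0.445, 0.377. The first is farthest right (smallest y), and the crop shows it alone, black, steel disc on top, at (0.463, 0.2945). The teaspoon and bottle lie clear of it. I'll swing toward the pot first, with the arm drawn in.

```bash
python3 -m jog '[[[0,0,-4.5,3.4,-2.2,0,9.3],[0,0,-4.5,3.4,-2.2,0,9.3],[0,0,-4.5,3.4,-2.2,0,9.3],[0,0,-4.5,3.6,-2,0,9.3],[0,0,-4.5,3.6,-2,0,9.3]]]' 20
python3 -m jog '[[[0,0,-5,4.1,0,0,9.3],[0,0,-5,4.1,0,0,9.3],[0,0,-5,4.1,0,0,9.3],[0,0,-5,4.1,0,0,9.3],[0,0,-5,4.1,0,0,9.3]]]'
```

```text
t: 2.32
tool_pos: [0.3023, -0.3888, 0.2186]
orientation: [2.932, 1.129, 0.0]
force: [0.6, 0.3, -0.1]
opening: 0.0931
t: 2.73
tool_pos: [0.4282, -0.2285, 0.2189]
orientation: [2.617, 1.737, 0.001]
force: [0.5, -0.9, -0.3]
opening: 0.0927
```

```bash
python3 -m jog '[[[0,0,-5,4.1,0,0,9.3],[0,0,-5,4.1,0,0,9.3],[0,0,-5,4.1,0,0,9.3],[0,0,-5,4.1,0,0,9.3],[0,0,-5,2,0,0,9.3]]]'
python3 -m jog '[[[0,0,0,0,0,0,9.3],[0,0,0,0,0,0,9.3]]]'
cat > lid.py <<'E'
from h import *
Z={'stud_top':.1025,'lid_seat':.0845,'lid':.072,'pot':0}
ps={c:robot.read_camera(c) for c in ['scene','side','wrist']}
for n,z in Z.items():
    rs=[]
    for c,p in ps.items():
        D=robot.pinpoint(p,n)
        if D and D[0]['confidence']>.3:
            d=D[0]; rs.append(ray(p,d['point'])); print(n,c,np.round(d['point'],1),d['confidence'],atz(p,d['point'],z).round(4))
    if len(rs)>1: print('  tri',[np.round(v,4) for v in tri(rs)])
p=ps['wrist']; u=proj(p,[.484,-.026,.1]).astype(int); print(u)
np.save('wrist_lid.npy',p,allow_pickle=True)
a,b=np.clip(u,60,[500,360]); save('c.png',cv2.resize(p['img'][max(b-75,0):b+75,max(a-100,0):a+100],(800,600),interpolation=cv2.INTER_CUBIC)); print('crop origin',a-100,b-75)
E
python3 lid.py
```

```text
t: 3.15
tool_pos: [0.4725, -0.049, 0.2188]
orientation: [-2.176, -2.265, -0.002]
force: [-0.3, -0.6, -0.2]
opening: 0.0936
t: 3.32
tool_pos: [0.4721, -0.0521, 0.2188]
orientation: [2.182, 2.26, -0.0]
force: [-0.1, -1.1, -0.2]
opening: 0.093
stud_top scene [365.7 165. ] 0.64 [ 0.4766 -0.029   0.1025]
stud_top side [373.8 260.7] 0.91 [ 0.49   -0.0228  0.1025]
stud_top wrist [299.9 167.7] 0.58 [ 0.4856 -0.0279  0.1025]
  tri [array([ 0.4828, -0.0289,  0.1039]), array([0.0057, 0.0036, 0.003 ])]
lid_seat scene [361.4 169.2] 0.82 [ 0.4882 -0.0283  0.0845]
lid_seat side [374.  274.3] 0.97 [ 0.4849 -0.0306  0.0845]
lid_seat wrist [300.2 163.2] 0.69 [ 0.4867 -0.0274  0.0845]
  tri [array([ 0.4873, -0.0281,  0.0836]), array([0.0013, 0.001 , 0.0007])]
lid scene [361.5 176.2] 0.62 [ 0.4779 -0.0213  0.072 ]
lid side [373.8 280.8] 0.61 [ 0.4865 -0.0297  0.072 ]
lid wrist [295.6 161.5] 0.75 [ 0.4835 -0.0282  0.072 ]
  tri [array([ 0.4849, -0.0283,  0.0689]), array([0.0027, 0.0034, 0.0013])]
pot scene [357.  200.6] 0.81 [ 0.4769 -0.0166  0.    ]
pot side [371.1 318.6] 0.83 [ 0.4889 -0.0282  0.    ]
  tri [array([ 0.4884, -0.0255, -0.0058]), array([0.0043, 0.0043])]
[297 164]
crop origin 197 89
```

View pics/c.png

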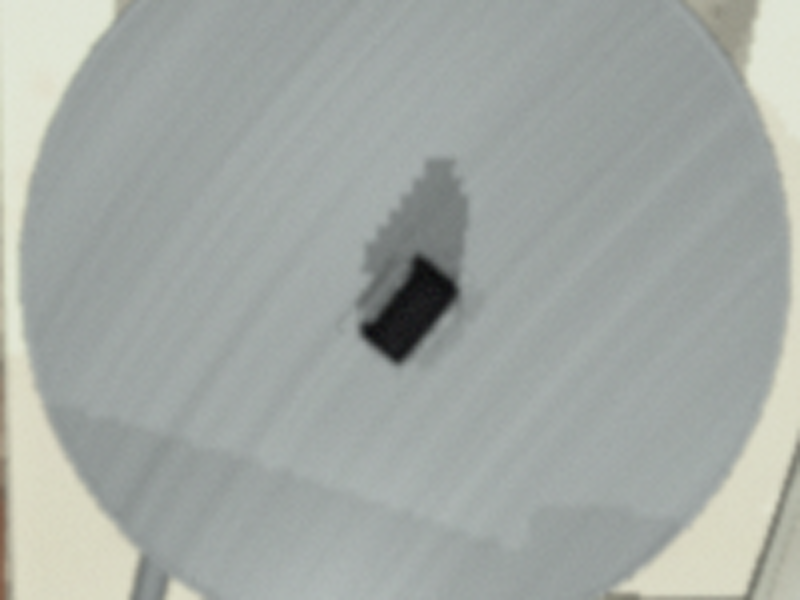

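```bash
cat > stud.py <<'E'
from h import *
def studpts(x,y,yaw,z0=.0845,H=.018):
    f=np.array([[5,9.5],[-5,9.5],[-5,-9.5],[5,-9.5]])/1e3; c,s=np.cos(yaw),np.sin(yaw); f=f@np.array([[c,s],[-s,c]])+[x,y]
    g=(f-[x,y])*.9+[x,y]
    return np.r_[np.c_[f,np.full(4,z0)],np.c_[f,np.full(4,z0+H-.003)],np.c_[g,np.full(4,z0+H)]]
def studmask(p,u):
    g=p['img'].max(2)<70; n,l,st,ce=cv2.connectedComponentsWithStats(g.astype(np.uint8))
    i=1+np.argmin(np.linalg.norm(ce[1:]-u,axis=1)); return l==i,ce[i],st[i]
if __name__=='__main__':
    p=np.load('wrist_lid.npy',allow_pickle=True).item()
    m,ce,st=studmask(p,[300,166]); print(ce,st,cv2.minAreaRect(np.argwhere(m)[:,::-1].astype(np.float32)))
    for r in fit([(p,m)],.485,-.028,studpts)[:4]: print(r)
E
python3 stud.py; cat /dev/null; python3 -c "
from h import *
print(robot.read_state()['q'].round(3),robot.read_state()['tool_pos'])"
```

```text
[299.45364238 166.00993377] [288 153  23  26 302] ((299.0074462890625, 165.82427978515625), (13.438713073730469, 24.62590980529785), 39.28940963745117)
(np.float64(0.719047619047619), np.float64(0.4855), np.float64(-0.0278), np.float64(2.4178))
(np.float64(0.719047619047619), np.float64(0.4851), np.float64(-0.0279), np.float64(2.4574))
(np.float64(0.7115839243498818), np.float64(0.485), np.float64(-0.028), np.float64(2.6146))
(np.float64(0.705607476635514), np.float64(0.4864), np.float64(-0.028), np.float64(2.4541))
[-0.22  -0.214  1.823 -0.     1.533 -0.253] [ 0.47204314 -0.05303589  0.21865617]
```

```bash
cat >> h.py <<'E'
def rect(p,m,z):
    uv=np.argwhere(m)[:,::-1]; P=np.array([atz(p,u,z)[:2] for u in uv]); c=P.mean(0)
    r=cv2.minAreaRect(((P-c)*1e3).astype(np.float32)); b=cv2.boxPoints(r); e=[b[1]-b[0],b[2]-b[1]]; e=max(e,key=np.linalg.norm)
    w,v=np.linalg.eigh(np.cov((P-c).T)); l=v[:,1]
    return c,np.array(r[0])/1e3+c,r[1],np.arctan2(e[1],e[0])%np.pi,np.arctan2(l[1],l[0])%np.pi
E
python3 - <<'E'
from stud import *
p=np.load('wrist_lid.npy',allow_pickle=True).item()
m,ce,st=studmask(p,[300,166])
print(rect(p,m,.1015))
E
```

```text
(array([ 0.48528195, -0.02678745]), array([ 0.48494794, -0.02670669]), (18.694316864013672, 10.22166919708252), np.float32(0.932613), np.float64(0.9764830301504233))
```

Stud at about (0.485, −0.027) with its long axis at about 0.955 rad; the rectangle measures 18.7×10.2 mm, which matches its size. On to the knob.

```bash
python3 -m jog '[[[0,0,-7,4.1,0.15,0,9.3],[0,0,-7,4.05,0.64,0,9.3],[0,0,-7,3.94,1.13,0,9.3],[0,0,-7,3.77,1.6,0,9.3],[0,0,-7,3.55,2.05,0,9.3]]]'
python3 -m jog '[[[0,0,-7,3.27,2.47,0,9.3],[0,0,-7,2.95,2.85,0,9.3],[0,0,-7,2.58,3.19,0,9.3],[0,0,-7,0.3,0.3,2.5,9.3],[0,0,-7,0,0,2.5,9.3]]]'
python3 -m jog '[[[0,0,-6,0,0,0,9.3],[0,0,0,0,0,0,9.3],[0,0,0,0,0,0,9.3]]]'
cat > knob.py <<'E'
from h import *
ps={c:robot.read_camera(c) for c in ['scene','side','wrist']}; T=[.4635,.2945,.019]; V=[];rs=[]
for c,p in ps.items():
    u=proj(p,T); ms=robot.masks_of(p,'knob_mid')
    ms=[d for d in ms if np.linalg.norm(np.array(d['point'])-u)<25]
    if ms: d=ms[0]; V.append((p,d['pixels'])); print(c,u.round(),d['point'],d['confidence'],d['pixels'].sum())
    pp=[d for d in robot.pinpoint(p,'knob_mid') if np.linalg.norm(np.array(d['point'])-u)<25]
    if pp: rs.append(ray(p,pp[0]['point'])); print('  pin',atz(p,pp[0]['point'],.019).round(4))
if len(rs)>1: print('tri',tri(rs))
for r in fit(V,.4635,.2945,knobpts)[:3]: print(r)
if V[-1][0] is ps['wrist']:
    for r in fit(V[-1:],.4635,.2945,knobpts)[:3]: print('wrist',r)
    print(rect(*V[-1],.038))
s=robot.read_state(); M=R.from_rotvec(s['orientation']).as_matrix(); print(s['t'],s['tool_pos'],np.arctan2(M[1,1],M[0,1]),M[:,2].round(3),s['q'].round(3))
save('d.png',ps['wrist']['img'])
E
python3 knob.py
```

```text
t: 4.48
tool_pos: [0.4721, 0.1538, 0.2188]
orientation: [1.396, 2.814, 0.0]
force: [1.0, 0.5, -0.2]
opening: 0.0929
t: 4.9
tool_pos: [0.4723, 0.2828, 0.1698]
orientation: [0.477, 3.102, 0.005]
force: [0.2, -0.7, 0.0]
opening: 0.0934
t: 5.15
tool_pos: [0.4717, 0.2793, 0.1687]
orientation: [-0.336, -3.124, 0.0]
force: [1.4, 0.7, -0.6]
opening: 0.0928
scene [256. 242.] [256.6, 246.0] 0.57 334
  pin [0.4524 0.2943 0.019 ]
side [252. 235.] [250.9, 235.5] 0.59 488
  pin [0.4632 0.2837 0.019 ]
wrist [298. 176.] [298.8, 173.6] 0.77 1677
  pin [0.4594 0.2948 0.019 ]
tri (array([0.46240489, 0.29165656, 0.01305834]), [np.float64(0.003709800339339929), np.float64(0.0051494393153256905), np.float64(0.0036560792112670403)])
(np.float64(0.884205740111009), np.float64(0.4634), np.float64(0.2939), np.float64(1.5333))
(np.float64(0.8837994141586956), np.float64(0.4634), np.float64(0.294), np.float64(1.5314))
(np.float64(0.8834690649209409), np.float64(0.4634), np.float64(0.2941), np.float64(1.5334))
wrist (np.float64(0.9163934426229509), np.float64(0.4626), np.float64(0.2935), np.float64(1.4784))
wrist (np.float64(0.9158929546695794), np.float64(0.4623), np.float64(0.2935), np.float64(1.481))
wrist (np.float64(0.9148936170212766), np.float64(0.4623), np.float64(0.2936), np.float64(1.4818))
(array([0.45990329, 0.29350657]), array([0.46026928, 0.29339246]), (26.811281204223633, 47.3231201171875), np.float32(3.0578706), np.float64(3.0546417940662445))
5.6 [0.47196282 0.27908753 0.16903392] 1.3590163182726496 [ 0.001  0.    -1.   ] [ 0.44   0.019  1.697  0.     1.426 -0.919]
```

View pics/d.png

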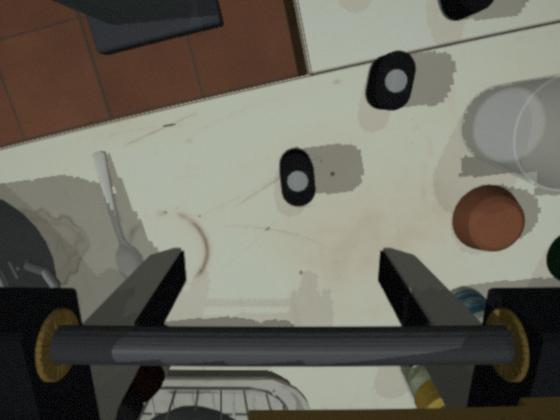

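The knob meant is at (297,178) in the wrist view, long axis nearly vertical, its x at about 1.48 rad, nothing near the fingers; the networks' mask and fit agree with the picture. I'll turn −7°, move over it and descend.

```bash
python3 -m jog '[[[0,0,-7,0,0,0,7],[0,0,0,1.03,1.37,2,7],[0,0,0,0,0,3,7],[0,0,0,0,0,3,7],[0,0,0,0,0,2,7]]]'
python3 -m jog '[[[0,0,0,0,0,2,7],[0,0,0,0,0,0,7],[0,0,0,0,0,0,7]]]'
python3 knob.py
```

```text
t: 6.02
tool_pos: [0.4614, 0.2933, 0.066]
orientation: [-0.139, -3.137, 0.002]
force: [0.1, -0.5, 0.2]
opening: 0.0704
t: 6.27
tool_pos: [0.4617, 0.2931, 0.0478]
orientation: [-0.14, -3.136, 0.002]
force: [0.1, -0.6, 0.8]
opening: 0.0699
scene [256. 242.] [257.1, 247.2] 0.82 348
  pin [0.4573 0.2886 0.019 ]
side [252. 235.] [251.3, 240.4] 0.56 469
  pin [0.4598 0.2789 0.019 ]
wrist [284. 240.] [285.3, 240.5] 0.96 4542
  pin [0.4614 0.2977 0.019 ]
tri (array([0.46362286, 0.2909386 , 0.01355911]), [np.float64(0.005443647188284948), np.float64(0.0028787788342170754), np.float64(0.006691816771055663)])
(np.float64(0.8834043111478463), np.float64(0.4629), np.float64(0.2935), np.float64(1.4823))
(np.float64(0.8828123246888032), np.float64(0.4628), np.float64(0.2934), np.float64(4.6347))
(np.float64(0.8827834891650094), np.float64(0.4627), np.float64(0.2935), np.float64(1.4878))
wrist (np.float64(0.9682167235494881), np.float64(0.4626), np.float64(0.2935), np.float64(1.4614))
wrist (np.float64(0.9665815240527884), np.float64(0.4625), np.float64(0.2935), np.float64(1.4572))
wrist (np.float64(0.966361507345114), np.float64(0.462), np.float64(0.2932), np.float64(1.4696))
(array([0.45739519, 0.29378453]), array([0.45765203, 0.2939769 ]), (27.4350528717041, 52.088260650634766), np.float32(3.0320418), np.float64(3.0401906778988232))
6.7167 [0.46313105 0.29390178 0.04938796] 1.4819530073620277 [ 0.001  0.001 -1.   ] [ 0.472  0.14   1.799  0.     1.201 -1.01 ]
```

View pics/d.png

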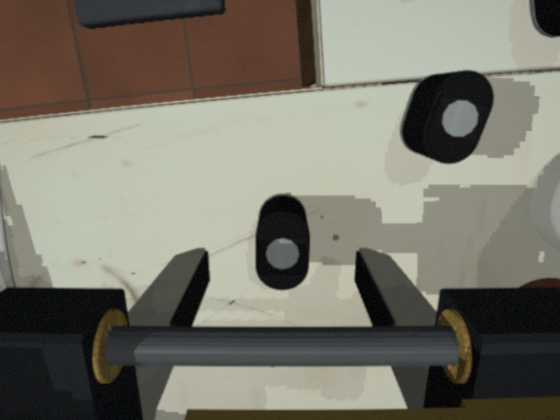

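```bash
python3 -m jog '[[[0,0,0,0,0,2,7],[0,0,0,0,0,1.3,7],[0,0,0,0,0,0.55,7],[0,0,0,0,0,0,4],[0,0,0,0,0,0,2]]]' 20
python3 -m jog '[[[0,0,0,0,0,0,2],[0,0,0,0,0,0,2],[0,0,0,0,0,0,1],[0,0,0,0,0,0,1]]]' 50
python3 -m jog '[[[0,0,0,0,0,-2,1],[0,0,0,0,0,-4,1],[0,0,0,0,0,-4,1],[0,0,0,0,0,-4,1]]]'
```

```text
t: 7.13
tool_pos: [0.4621, 0.2934, 0.0096]
orientation: [-0.139, -3.137, 0.001]
force: [0.3, 0.3, -0.6]
opening: 0.0607
t: 7.47
tool_pos: [0.4631, 0.2939, 0.0108]
orientation: [0.139, 3.138, 0.001]
force: [0.4, 0.2, 0.0]
opening: 0.0342
t: 7.8
tool_pos: [0.462, 0.2933, 0.1514]
orientation: [-0.139, -3.137, 0.001]
force: [0.9, 1.1, -0.3]
opening: 0.0278
```

The fingers were still closing when I lifted, so I'll check where they hold the knob.

```bash
cat > held.py <<'E'
from h import *
p=robot.read_camera('wrist'); q=robot.read_camera('side'); sc=robot.read_camera('scene'); s=robot.read_state(); M=R.from_rotvec(s['orientation']).as_matrix()
print(s['t'],s['tool_pos'],s['opening'],np.arctan2(M[1,1],M[0,1]))
rs=[]
for c,P in (('wrist',p),('side',q),('scene',sc)):
    u=proj(P,s['tool_pos'])
    D=[d for d in robot.pinpoint(P,'knob_mid') if np.linalg.norm(np.array(d['point'])-u)<60]
    print(c,u.round(),[(np.round(d['point']),round(d['confidence'],2)) for d in D])
    if D: rs.append(ray(P,D[0]['point']))
if len(rs)>1: X,e=tri(rs); print('knob in tool mm',1e3*M.T@(X-s['tool_pos']),np.array(e)*1e3)
u=proj(q,s['tool_pos']).astype(int); u=np.clip(u,[50,75],[510,345])
save('e.png',np.hstack([cv2.resize(q['img'][u[1]-75:u[1]+75,u[0]-50:u[0]+50],(400,600),interpolation=cv2.INTER_CUBIC),cv2.resize(p['img'][180:420,200:360],(400,600))]))
E
python3 held.py
```

```text
7.95 [0.46557487 0.29519887 0.15528773] 0.027256156687363017 1.4820414866692166
wrist [288. 274.] [(array([283., 262.]), 0.91)]
side [250. 170.] [(array([254., 172.]), 0.81)]
scene [254. 191.] [(array([252., 195.]), 0.64)]
knob in tool mm [-3.15776597 -0.45628349  9.37011681] [5.17968521 5.41060779 2.83627551]
```

View pics/e.png

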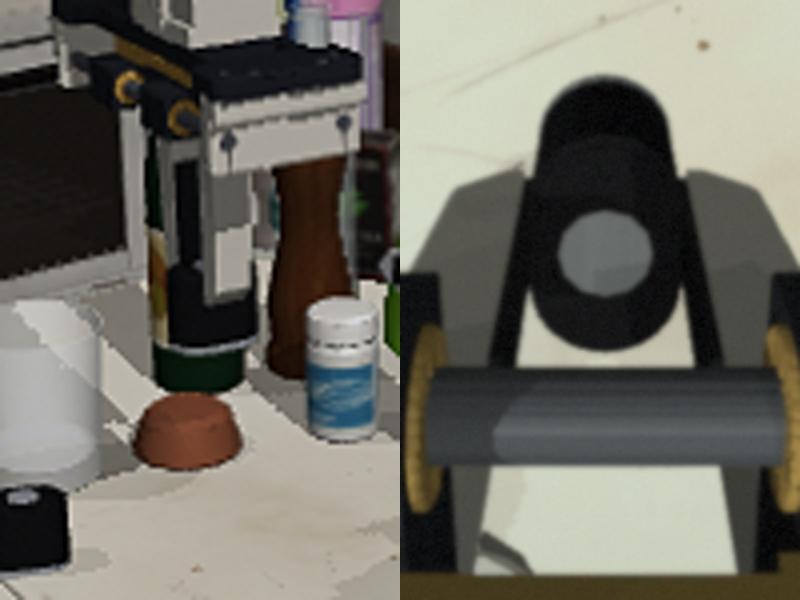

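Held upright and square, but only by its upper part (tips about 20–28 mm above the foot). I'll set it back down and regrip lower.

```bash
python3 -m jog '[[[0,0,0,0,0,4,1],[0,0,0,0,0,4,1],[0,0,0,0,0,3,1],[0,0,0,0,0,0.3,1],[0,0,0,0,0,0,1]]]'
python3 -m jog '[[[0,0,0,0,0,0.25,1],[0,0,0,0,0,0,1]]]'
python3 -m jog '[[[0,0,0,0,0,0.25,1],[0,0,0,0,0,0,1]]]'
python3 -m jog '[[[0,0,0,0,0,0.25,1],[0,0,0,0,0,0,1]]]'
```

```text
t: 8.52
tool_pos: [0.4593, 0.2919, 0.0332]
orientation: [-0.139, -3.131, 0.007]
force: [1.1, 0.2, 0.4]
opening: 0.0273
t: 8.68
tool_pos: [0.464, 0.2944, 0.0364]
orientation: [0.139, 3.136, 0.002]
force: [0.2, 0.1, 0.1]
opening: 0.0273
t: 8.85
tool_pos: [0.4638, 0.2943, 0.0337]
orientation: [0.139, 3.136, 0.002]
force: [-0.5, -0.1, -0.9]
opening: 0.0277
t: 9.02
tool_pos: [0.463, 0.2938, 0.03]
orientation: [0.139, 3.138, 0.001]
force: [-0.2, 0.6, -0.8]
opening: 0.0276
```

```bash
python3 -m jog '[[[0,0,0,0,0,0.25,1],[0,0,0,0,0,0,1]]]'
python3 -m jog '[[[0,0,0,0,0,0.25,1],[0,0,0,0,0,0,1]]]'
python3 -m jog '[[[0,0,0,0,0,0.25,1],[0,0,0,0,0,0,1]]]'
```

```text
t: 9.18
tool_pos: [0.4625, 0.2936, 0.0268]
orientation: [-0.139, -3.138, 0.0]
force: [-0.3, 0.5, -0.6]
opening: 0.0273
t: 9.35
tool_pos: [0.4628, 0.2938, 0.0259]
orientation: [-0.139, -3.138, 0.0]
force: [-6.3, -3.4, 15.3]
opening: 0.0275
t: 9.52
tool_pos: [0.4629, 0.2939, 0.0258]
orientation: [-0.139, -3.138, 0.001]
force: [-17.5, -8.2, 36.8]
opening: 0.0274
```

Contact at TCP ≈ 26 mm, so the foot really was 26 mm below the tips. Relieve, open, go lower, regrip with time to close.

```bash
python3 -m jog '[[[0,0,0,0,0,-0.45,1],[0,0,0,0,0,0,4.5],[0,0,0,0,0,0,4.5],[0,0,0,0,0,0,4.5],[0,0,0,0,0,0,4.5]]]'
python3 -m jog '[[[0,0,0,0,0,0.8,4.5],[0,0,0,0,0,0.7,4.5],[0,0,0,0,0,0,4.5],[0,0,0,0,0,0,1]]]' 20
```

```text
t: 9.93
tool_pos: [0.4623, 0.2935, 0.026]
orientation: [-0.139, -3.138, 0.001]
force: [-0.4, -0.1, 0.3]
opening: 0.0445
t: 10.27
tool_pos: [0.4617, 0.2932, 0.0103]
orientation: [-0.139, -3.136, 0.002]
force: [-0.0, -0.4, -0.2]
opening: 0.0415
```

```bash
python3 -m jog '[[[0,0,0,0,0,0,1],[0,0,0,0,0,0,1],[0,0,0,0,0,0,1],[0,0,0,0,0,0,1]]]' 20
python3 -m jog '[[[0,0,0,0,0,0,1],[0,0,0,0,0,0,1]]]' 55
python3 -m jog '[[[0,0,0,0,0,-2,1],[0,0,0,0,0,-4,1],[0,0,0,0,0,-4,1],[0,0,0,0,0,-4,1],[0,0,0,0,0,0,1]]]'
python3 held.py
```

```text
t: 10.6
tool_pos: [0.4629, 0.2938, 0.0119]
orientation: [0.139, 3.138, 0.0]
force: [0.1, -0.4, -0.3]
opening: 0.028
t: 10.77
tool_pos: [0.4627, 0.2937, 0.0118]
orientation: [0.139, 3.138, 0.0]
force: [-0.1, -0.2, -0.2]
opening: 0.0275
t: 11.18
tool_pos: [0.4673, 0.2961, 0.1616]
orientation: [0.139, 3.126, 0.011]
force: [1.0, 0.4, 1.6]
opening: 0.0279
11.3333 [0.46298757 0.29383497 0.15205578] 0.027783570836496452 1.4819931228622596
wrist [278. 248.] [(array([286., 273.]), 0.89)]
side [249. 172.] [(array([253., 167.]), 0.55)]
scene [255. 193.] [(array([259., 192.]), 0.76)]
knob in tool mm [-5.32260334 -1.82228547 -6.09719505] [ 7.43847206  4.04678532 10.41938362]
```

View pics/e.png

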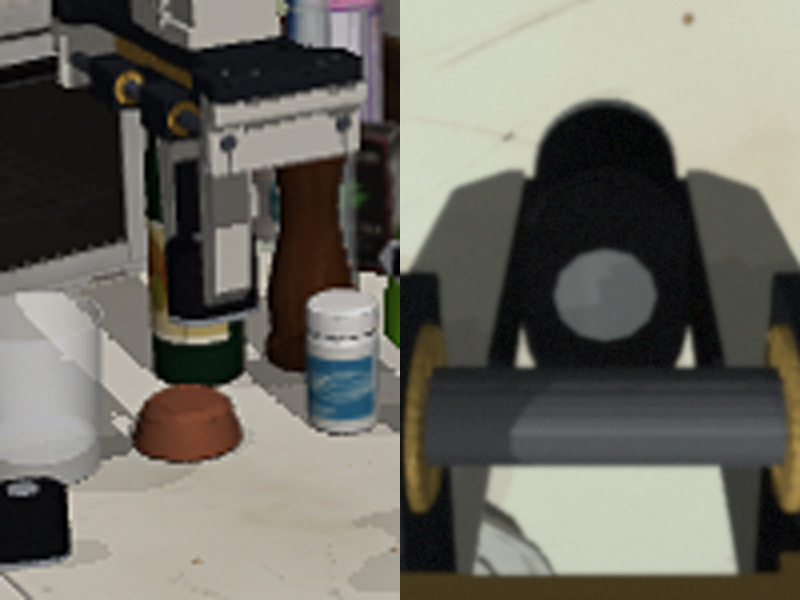

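Now gripped well: foot about 11.7 mm below the tips, knob square in the pads. Carry it next to the stud, turning 120° to line up.

```bash
python3 -m jog '[[[0,0,7,-0.22,-4.09,0,1],[0,0,7,-0.72,-4.04,0,1],[0,0,7,-1.21,-3.92,0,1],[0,0,7,-1.67,-3.74,0,1],[0,0,7,-2.12,-3.51,0,1]]]'
python3 -m jog '[[[0,0,7,-2.53,-3.23,0,1],[0,0,7,-2.9,-2.89,0,1],[0,0,7,-3.24,-2.52,0,1],[0,0,7,-3.52,-2.11,0,1],[0,0,7,0,0,0,1]]]'
python3 -m jog '[[[0,0,7,0,0,0,1],[0,0,7,0,0,0,1],[0,0,7,0,0,0,1],[0,0,7,0,0,0,1],[0,0,7,0,0,0,1]]]'
python3 -m jog '[[[0,0,7,0,0,0,1],[0,0,7,0,0,0,1],[0,0,1,0,0,0,1],[0,0,0,0,0,0,1],[0,0,0,0,0,0,1]]]'
cat > aim.py <<'E'
from stud import *
S=[.4853,-.0268,.1015]; z=.1015
p=robot.read_camera('wrist'); s=robot.read_state(); M=R.from_rotvec(s['orientation']).as_matrix()
u=proj(p,S); m,ce,st=studmask(p,u); print('pred',u.round(1),'found',ce.round(1),st)
c1,c2,sz,a1,a2=rect(p,m,z); print('stud',c1,c2,np.round(sz,1),'long axis',a1,a2)
print(s['t'],s['tool_pos'],'y ang',np.arctan2(M[1,1],M[0,1]),M[:,2].round(4),s['q'].round(2))
for c in (c1,c2): print('tool shift cm',100*M.T@(np.r_[c,s['tool_pos'][2]]-s['tool_pos']))
for a in (a1,a2): d=(a-np.pi/2-np.arctan2(M[1,1],M[0,1])+np.pi/2)%np.pi-np.pi/2; print('turn tool z deg',-np.degrees(d))
a,b=ce.astype(int); a=max(a,100);b=max(b,75)
save('f.png',cv2.resize(p['img'][b-75:b+75,a-100:a+100],(800,600),interpolation=cv2.INTER_CUBIC))
E
python3 aim.py
```

```text
t: 11.9
tool_pos: [0.454, 0.0872, 0.1498]
orientation: [-1.084, -2.946, 0.002]
force: [0.6, 0.5, -0.9]
opening: 0.028
t: 12.32
tool_pos: [0.4483, -0.0816, 0.1502]
orientation: [-1.929, -2.479, 0.005]
force: [-0.5, -0.5, -0.1]
opening: 0.0277
t: 12.73
tool_pos: [0.4487, -0.075, 0.1498]
orientation: [-2.578, -1.79, 0.003]
force: [-1.0, -0.2, -0.4]
opening: 0.0275
t: 13.15
tool_pos: [0.4493, -0.075, 0.1508]
orientation: [-2.784, -1.453, 0.002]
force: [-0.4, -1.0, 0.2]
opening: 0.0276
pred [283.5 128.8] found [284.8 129.9] [277 114  17  33 526]
stud [ 0.48554914 -0.02775298] [ 0.48557264 -0.02788103] [17.7  8.9] long axis 0.95892626 0.9174137400396888
13.2 [ 0.44947286 -0.0750327   0.15098811] y ang -0.6089968979235635 [-1.2e-03  3.0e-04 -1.0e+00] [-0.28 -0.23  1.96 -0.    1.41  0.33]
tool shift cm [ 5.94171229e+00  2.54443903e-01 -2.78796821e-03]
tool shift cm [ 5.93255347e+00  2.63696171e-01 -2.79448663e-03]
turn tool z deg 0.1646229276279034
turn tool z deg 2.5431126408341718
```

View pics/f.png

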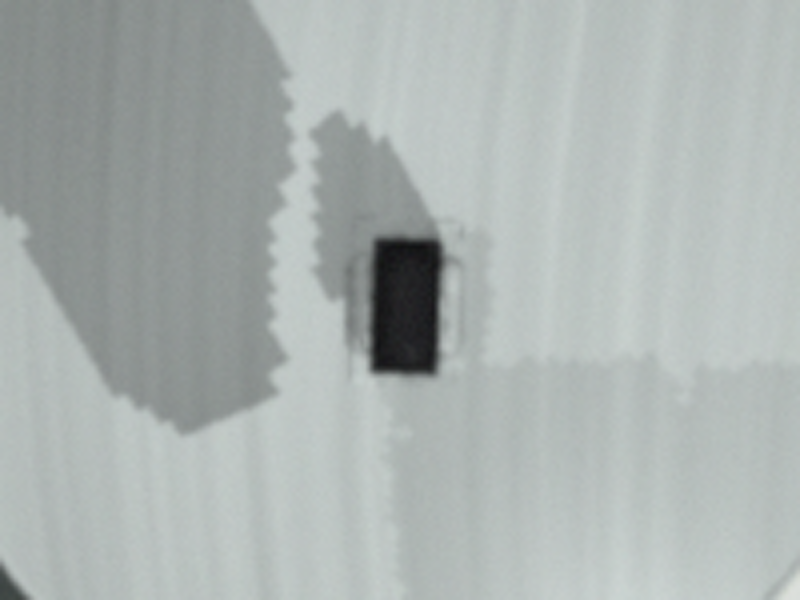

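```bash
python3 - <<'E'
from h import *
p=robot.read_camera('wrist'); s=robot.read_state(); M=R.from_rotvec(s['orientation']).as_matrix(); t=s['tool_pos']
g=(p['img'].min(2)>85); g[:270]=0;g[325:]=0;g[:,:255]=0;g[:,310:]=0
n,l,st,ce=cv2.connectedComponentsWithStats(g.astype(np.uint8)); 
for i in range(1,n):
    if st[i][4]>100: print(ce[i],st[i],'tool mm',1e3*M.T@(atz(p,ce[i],t[2]+.0263)-t))
print(proj(p,t+M@[0,0,-.0263]))
E
```

```text
[281.75378151 297.74201681] [ 261  279   42   38 1190] tool mm [ -2.78994459   0.90173758 -26.29996331]
[279.5672352 291.7089089]
```

```bash
python3 - <<'E'
from h import *
p=robot.read_camera('wrist'); s=robot.read_state(); M=R.from_rotvec(s['orientation']).as_matrix(); t=s['tool_pos']
E=np.array(p['extrinsics']); Ec=np.eye(4); Ec[:3,:3]=M.T@E[:3,:3]; Ec[:3,3]=M.T@(E[:3,3]-t); print(Ec.round(4), p['cx'],p['cy'],p['k1'])
pt=dict(p); pt['extrinsics']=Ec
im=cv2.cvtColor(cv2.imread('pics/d.png'),cv2.COLOR_BGR2RGB)
m=np.zeros((420,560),np.uint8); w=(im.min(2)>85)[225:280,262:305]; n,l,st,ce=cv2.connectedComponentsWithStats(w.astype(np.uint8))
for i in range(1,n):
    if 300<st[i][4]<2000: print(ce[i]+[262,225],st[i])
for uv in ([282.5,254],):
    for tz in (.0485,.0494): print(tz,1e3*atz(pt,uv,tz-.038))
def top(cu,dz): return 1e3*atz(pt,cu,dz)
print('held1',top([282.4,281.6],-.012),'held2',top([281.75,297.74],-.0263),'held2 if 10.5',top([281.75,297.74],-.0275))
E
```

```text
[[ 6.000e-04  9.610e-01  2.765e-01  7.650e-02]
 [ 1.000e+00 -4.000e-04 -6.000e-04  8.000e-04]
 [-5.000e-04  2.765e-01 -9.610e-01 -1.659e-01]
 [ 0.000e+00  0.000e+00  0.000e+00  1.000e+00]] 281.7363787925494 206.88680983055332 -0.041797714565117106
[282.10070922 252.9787234 ] [  5  13  31  30 705]
0.0485 [ 1.04057725  1.3442964  10.5       ]
0.0494 [ 0.6554605   1.34691964 11.4       ]
held1 [ -2.7642424    1.24940767 -12.        ] held2 [ -2.79850493   0.94944904 -26.3       ] held2 if 10.5 [ -2.11660896   0.94842413 -27.5       ]
```

The disc on the held knob sits at tool (−2.8, +0.95) mm in the same camera's view, so I'll use the shift relative to the stud: x +6.2 cm, y +0.14 cm, turn +1°.

```bash
python3 -m jog '[[[0,0,1,2,0.07,0,1],[0,0,0,2.2,0.07,0,1],[0,0,0,2,0,0,1],[0,0,0,0,0,1,1],[0,0,0,0,0,1,1]]]'
python3 -m jog '[[[0,0,0,0,0,0,1],[0,0,0,0,0,0,1],[0,0,0,0,0,0,1]]]'
python3 - <<'E'
from h import *
ims=[]
s=robot.read_state(); print(s['tool_pos'],s['force'])
for c in ['scene','side']:
    p=robot.read_camera(c); u=proj(p,[.4855,-.028,.11]); a,b=u.astype(int); print(c,u)
    ims.append(cv2.resize(p['img'][b-30:b+30,a-40:a+40],(400,300),interpolation=cv2.INTER_CUBIC)[:, :])
save('g.png',np.hstack(ims))
E
```

```text
t: 13.72
tool_pos: [0.4879, -0.0252, 0.1316]
orientation: [2.797, 1.428, 0.001]
force: [-0.3, 0.5, -1.1]
opening: 0.0279
t: 13.97
tool_pos: [0.4867, -0.0262, 0.1314]
orientation: [-2.8, -1.423, 0.001]
force: [0.5, 0.0, -0.1]
opening: 0.0278
[ 0.48665814 -0.02622739  0.13137921] [ 0.487373    0.02195024 -0.09978731]
scene [363.30168694 160.86120007]
side [374.20998634 258.6443668 ]
```

View pics/g.png

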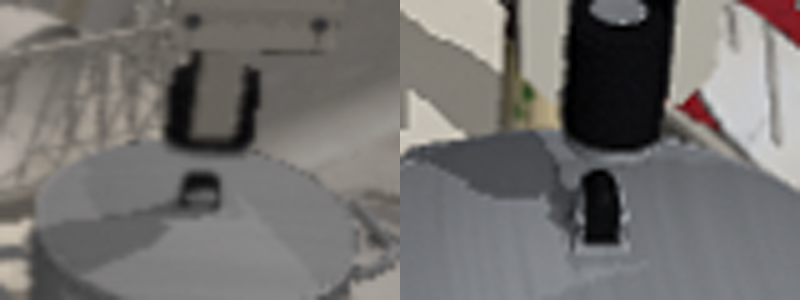

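```bash
python3 - <<'E'
from h import *
for c in ['scene','side']:
    p=robot.read_camera(c); B=np.array([.4857,-.028,.0945]); u=proj(p,B)
    s0,s1=proj(p,B-[0,0,.01]),proj(p,B+[0,0,.008]); k0,k1=proj(p,[.4857,-.028,.120]),proj(p,[.4857,-.028,.158])
    q=proj(p,[.4857,-.028,.11]).astype(int)-[40,30]
    print(c,'crop px stud',(s0-q)*5,(s1-q)*5,'knob foot,top',(k0-q)*5,(k1-q)*5)
    print(' d/dx',(proj(p,B+[.001,0,0])-u)*5,'d/dy',(proj(p,B+[0,.001,0])-u)*5)
E
```

```text
scene crop px stud [194.93370908 198.48634053] [199.36104247 167.29669582] knob foot,top [203.74167085 136.40068041] [213.52151599  67.29675034]
 d/dx [-1.38176334 -0.91000507] d/dy [-1.51274117  0.58388986]
side crop px stud [195.95201879 226.96519562] [199.90322138 175.00571324] knob foot,top [203.75567657 123.40849612] [212.14313836   7.6444376 ]
 d/dx [ 2.49501286 -1.01014756] d/dy [-2.26999854 -1.41414547]
```

```bash
cat > off.py <<'E'
from h import *
from stud import studpts
s=robot.read_state(); M=R.from_rotvec(s['orientation']).as_matrix(); yaw=np.arctan2(M[1,1],M[0,1]); zf=s['tool_pos'][2]-.0117
A=[];b=[]
for c in ['scene','side']:
    p=robot.read_camera(c); q=proj(p,[.4857,-.028,.11]).astype(int)-[40,30]
    g=cv2.resize(p['img'][q[1]:q[1]+60,q[0]:q[0]+80],None,fx=5,fy=5,interpolation=cv2.INTER_CUBIC).max(2)
    def mid(P,z,w,base,thr=75):   # dark run midpoint on the row of height z, relative to its expected silhouette midpoint
        row=int(round((proj(p,[.4857,-.028,z])-q)[1]*5+2)); x0=int((proj(p,[.4857,-.028,z])-q)[0]*5+2)
        d=np.where(g[row,max(x0-w,0):x0+w]<thr)[0]; 
        if c=='scene' and base=='knob': pass
        return max(x0-w,0)+(d.min()+d.max())/2-x0,d.max()-d.min(),row
    S=[mid(None,z,35,'stud') for z in (.096,.0985)]; K=[mid(None,zf+h,70,'knob') for h in (.006,.009,.012)]
    print(c,'stud',S,'knob',K); d=np.mean([k[0] for k in K])-np.mean([k[0] for k in S]); print('  diff px5',d)
    B=np.array([.4857,-.028,.1]); A.append([(proj(p,B+v)-proj(p,B))[0]*5 for v in ([.001,0,0],[0,.001,0])]); b.append(d)
e=np.linalg.solve(A,b); print('knob minus stud mm world',e,'tool shift mm needed',-(M.T@np.r_[e,0])[:2],'yaw',yaw)
E
python3 off.py
```

```text
scene stud [(np.float64(2.0), np.int64(36), 181), (np.float64(0.5), np.int64(31), 176)] knob [(np.float64(2.5), np.int64(91), 127), (np.float64(1.0), np.int64(92), 121), (np.float64(1.0), np.int64(92), 116)]
  diff px5 0.25
side stud [(np.float64(-8.5), np.int64(53), 196), (np.float64(-3.5), np.int64(41), 189)] knob [(np.float64(5.0), np.int64(102), 106), (np.float64(7.5), np.int64(103), 97), (np.float64(8.0), np.int64(104), 88)]
  diff px5 12.833333333333332
knob minus stud mm world [ 2.71688924 -2.64899124] tool shift mm needed [ 0.53814473 -3.75619935] yaw -0.6304454267294686
```

The side view suggests the knob is about 1 mm too far along tool +y, while the wrist view says it's centred. I'll split the difference (−0.5 mm) and descend by feel.

```bash
python3 -m jog '[[[0,0,0,0,-0.05,0.8,1],[0,0,0,0,0,0.6,1],[0,0,0,0,0,0,1],[0,0,0,0,0,0,1]]]'
python3 -m jog '[[[0,0,0,0,0,0.2,1],[0,0,0,0,0,0,1]]]'
python3 -m jog '[[[0,0,0,0,0,0.2,1],[0,0,0,0,0,0,1]]]'
python3 -m jog '[[[0,0,0,0,0,0.2,1],[0,0,0,0,0,0,1]]]'
```

```text
t: 14.6
tool_pos: [0.4861, -0.0252, 0.1166]
orientation: [-2.799, -1.424, 0.002]
force: [-0.2, 0.4, -0.5]
opening: 0.0276
t: 14.77
tool_pos: [0.4867, -0.0253, 0.1154]
orientation: [-2.8, -1.424, 0.0]
force: [0.1, -0.8, -0.1]
opening: 0.028
t: 14.93
tool_pos: [0.4868, -0.0253, 0.1134]
orientation: [-2.8, -1.424, 0.0]
force: [-0.2, -0.5, -0.4]
opening: 0.0276
t: 15.1
tool_pos: [0.4867, -0.0253, 0.1113]
orientation: [-2.8, -1.424, 0.0]
force: [-0.5, -0.7, -0.3]
opening: 0.0278
```

```bash
python3 -m jog '[[[0,0,0,0,0,0.2,1],[0,0,0,0,0,0,1]]]'
python3 -m jog '[[[0,0,0,0,0,0.2,1],[0,0,0,0,0,0,1]]]'
python3 -m jog '[[[0,0,0,0,0,0.2,1],[0,0,0,0,0,0,1]]]'
python3 -m jog '[[[0,0,0,0,0,0.1,1],[0,0,0,0,0,0,1]]]'
```

```text
t: 15.27
tool_pos: [0.4866, -0.0253, 0.1093]
orientation: [-2.8, -1.424, 0.001]
force: [-0.9, 0.0, -1.0]
opening: 0.0279
t: 15.43
tool_pos: [0.4867, -0.0253, 0.1073]
orientation: [-2.8, -1.424, 0.0]
force: [0.4, 0.4, -0.6]
opening: 0.0276
t: 15.6
tool_pos: [0.4866, -0.0253, 0.1053]
orientation: [-2.8, -1.424, 0.001]
force: [0.2, -0.5, -0.8]
opening: 0.0276
t: 15.77
tool_pos: [0.4867, -0.0253, 0.1044]
orientation: [-2.8, -1.424, 0.0]
force: [-0.2, -0.5, -0.1]
opening: 0.0276
```

The stud is inside the slot with no contact. Now pressing, in 1 mm steps.

```bash
python3 -m jog '[[[0,0,0,0,0,0.1,1],[0,0,0,0,0,0,1]]]'
python3 -m jog '[[[0,0,0,0,0,0.1,1],[0,0,0,0,0,0,1]]]'
python3 -m jog '[[[0,0,0,0,0,0.1,1],[0,0,0,0,0,0,1]]]'
python3 -m jog '[[[0,0,0,0,0,0.1,1],[0,0,0,0,0,0,1]]]'
```

```text
t: 15.93
tool_pos: [0.4868, -0.0253, 0.1037]
orientation: [-2.8, -1.424, 0.0]
force: [-1.3, 1.4, -0.0]
opening: 0.0276
t: 16.1
tool_pos: [0.4869, -0.0252, 0.1032]
orientation: [-2.8, -1.424, -0.0]
force: [-2.7, 2.2, 5.9]
opening: 0.0275
t: 16.27
tool_pos: [0.4872, -0.0251, 0.1026]
orientation: [2.8, 1.424, 0.001]
force: [-2.7, 2.0, 8.5]
opening: 0.0275
t: 16.43
tool_pos: [0.4874, -0.0251, 0.1017]
orientation: [2.8, 1.424, 0.002]
force: [-2.9, 3.0, 7.2]
opening: 0.0277
```

```bash
python3 -m jog '[[[0,0,0,0,-0.05,0.1,1],[0,0,0,0,0,0,1]]]'
python3 -m jog '[[[0,0,0,0,-0.03,0.1,1],[0,0,0,0,0,0,1]]]'
python3 -m jog '[[[0,0,0,0,0,0.1,1],[0,0,0,0,0,0,1]]]'
python3 -m jog '[[[0,0,0,0,0,0.1,1],[0,0,0,0,0,0,1]]]'
```

```text
t: 16.6
tool_pos: [0.487, -0.0248, 0.1004]
orientation: [2.8, 1.424, 0.002]
force: [-0.7, 2.0, 3.8]
opening: 0.0276
t: 16.77
tool_pos: [0.4861, -0.0248, 0.0984]
orientation: [2.8, 1.424, -0.0]
force: [0.1, 0.3, -2.8]
opening: 0.0277
t: 16.93
tool_pos: [0.4854, -0.0249, 0.0966]
orientation: [-2.8, -1.424, 0.002]
force: [0.3, -0.4, -3.6]
opening: 0.0275
t: 17.1
tool_pos: [0.4859, -0.0249, 0.0963]
orientation: [-2.8, -1.424, 0.001]
force: [-0.2, -0.6, -3.6]
opening: 0.0278
```

Force peaked near 9 N and then dropped (the click). TCP at 0.096 puts the foot at the boss. Now press firmly.

```bash
python3 -m jog '[[[0,0,0,0,0,0.15,1],[0,0,0,0,0,0,1]]]'
python3 -m jog '[[[0,0,0,0,0,0.15,1],[0,0,0,0,0,0,1]]]'
python3 -m jog '[[[0,0,0,0,0,0.1,1],[0,0,0,0,0,0,1]]]'
```

```text
t: 17.27
tool_pos: [0.486, -0.0249, 0.0962]
orientation: [-2.8, -1.424, 0.001]
force: [-8.1, 0.4, 11.8]
opening: 0.0275
t: 17.43
tool_pos: [0.4861, -0.0249, 0.0962]
orientation: [-2.8, -1.424, 0.001]
force: [-15.2, 1.0, 24.9]
opening: 0.0278
t: 17.6
tool_pos: [0.4861, -0.0249, 0.0961]
orientation: [-2.8, -1.424, 0.001]
force: [-20.3, 2.3, 33.9]
opening: 0.0278
```

```bash
python3 -m jog '[[[0,0,0,-0.06,-0.08,0,1],[0,0,0,0,0,0,1],[0,0,0,0,0,0,1],[0,0,0,0,0,0,1]]]'
python3 -c "
from h import *
s=robot.read_state();print(s['force'],s['wrist_torque'])"
python3 -m jog '[[[0,0,0,0,0,0,1],[0,0,0,0,0,0,1],[0,0,0,0,0,0,1],[0,0,0,0,0,0,1],[0,0,0,0,0,0,1]]]'
python3 -m jog '[[[0,0,0,0,0,0,1],[0,0,0,0,0,0,1],[0,0,0,0,0,0,1],[0,0,0,0,0,0,1],[0,0,0,0,0,0,1]]]'
```

```text
t: 17.93
tool_pos: [0.4861, -0.0249, 0.0962]
orientation: [2.799, 1.424, 0.002]
force: [-13.9, 2.1, 28.7]
opening: 0.028
[-13.86949902   2.13359041  28.74678995] [ 0.52348048  2.73106036 -0.00526451]
t: 18.35
tool_pos: [0.4861, -0.0249, 0.0962]
orientation: [2.799, 1.424, 0.002]
force: [-14.5, 2.9, 28.5]
opening: 0.0277
t: 18.77
tool_pos: [0.4861, -0.0249, 0.0962]
orientation: [2.799, 1.424, 0.002]
force: [-14.2, 2.3, 28.7]
opening: 0.0276
```

```bash
python3 -m jog '[[[0,0,0,-0.07,-0.1,0.03,1],[0,0,0,0,0,0,1],[0,0,0,0,0,0,1],[0,0,0,0,0,0,1],[0,0,0,0,0,0,1]]]'
python3 -m jog '[[[0,0,0,0,0,0,1],[0,0,0,0,0,0,1],[0,0,0,0,0,0,1],[0,0,0,0,0,0,1],[0,0,0,0,0,0,1]]]'
python3 -m jog '[[[0,0,0,0,0,0,1],[0,0,0,0,0,0,1],[0,0,0,0,0,0,1],[0,0,0,0,0,-0.2,1],[0,0,0,0,0,-0.2,1]]]' 60
python3 -m jog '[[[0,0,0,0,0,0,1],[0,0,0,0,0,0,1]]]'
python3 -c "
from h import *
s=robot.read_state();print(s['force'],s['wrist_torque'])"
```

```text
t: 19.18
tool_pos: [0.486, -0.0249, 0.0962]
orientation: [2.798, 1.423, 0.006]
force: [-8.7, 2.0, 25.5]
opening: 0.0277
t: 19.6
tool_pos: [0.486, -0.0249, 0.0962]
orientation: [2.798, 1.423, 0.006]
force: [-8.8, 2.7, 25.3]
opening: 0.0279
t: 20.02
tool_pos: [0.4844, -0.0249, 0.0968]
orientation: [2.8, 1.424, 0.001]
force: [0.8, 0.1, -3.6]
opening: 0.0281
t: 20.18
tool_pos: [0.4839, -0.0249, 0.0962]
orientation: [-2.8, -1.424, 0.0]
force: [-1.1, 0.5, 1.9]
opening: 0.0274
[-1.06001324  0.51062743  1.90404147] [ 0.01855825  0.1388075  -0.06882663]
```

Unloaded and still seated. Lift straight up, slowly at first.

```bash
python3 -m jog '[[[0,0,0,0,0,-0.3,1],[0,0,0,0,0,-0.3,1],[0,0,0,0,0,-0.4,1],[0,0,0,0,0,0,1]]]'
python3 -m jog '[[[0,0,0,0,0,-0.8,1],[0,0,0,0,0,-1.2,1],[0,0,0,0,0,-1.5,1],[0,0,0,0,0,-1.5,1],[0,0,0,0,0,-1.5,1]]]'
python3 -m jog '[[[0,0,0,0,0,-1.2,1],[0,0,0,0,0,-0.6,1],[0,0,0,0,0,-0.2,1],[0,0,0,0,0,0,1],[0,0,0,0,0,0,1]]]'
python3 -m jog '[[[0,0,0,0,0,0,1],[0,0,0,0,0,0,1],[0,0,0,0,0,0,1],[0,0,0,0,0,0,1],[0,0,0,0,0,0,1]]]'
python3 - <<'E'
from h import *
s=robot.read_state();print(s['force'],s['wrist_torque'],s['dq'].round(3))
ims=[]
for c in ['side','scene']:
    p=robot.read_camera(c); u=proj(p,[.485,-.028,.1]); a,b=u.astype(int); b=max(b,100); a=min(a,460)
    ims.append(cv2.resize(p['img'][b-100:b+100,a-67:a+66],(400,600),interpolation=cv2.INTER_CUBIC))
    for n,z in (('pot',0),('lid',.165),('lid_seat',.178)):
        for d in robot.pinpoint(p,n)[:1]: print(c,n,np.round(d['point']),round(d['confidence'],2),atz(p,d['point'],z).round(4))
save('h.png',np.hstack(ims))
E
```

```text
t: 20.52
tool_pos: [0.4842, -0.025, 0.107]
orientation: [2.8, 1.424, 0.001]
force: [0.1, 0.8, -1.8]
opening: 0.0275
t: 20.93
tool_pos: [0.4841, -0.0249, 0.1732]
orientation: [2.8, 1.424, 0.001]
force: [-0.0, 0.0, -3.1]
opening: 0.0279
t: 21.35
tool_pos: [0.4836, -0.0248, 0.1906]
orientation: [-2.8, -1.424, 0.001]
force: [-1.1, 0.1, -3.9]
opening: 0.0274
t: 21.77
tool_pos: [0.4838, -0.0248, 0.191]
orientation: [-2.8, -1.424, 0.001]
force: [0.5, 0.3, -3.3]
opening: 0.0276
[ 0.45506182  0.31362603 -3.33429745] [ 0.00742279 -0.02118692  0.00646606] [-0.001 -0.    -0.001 -0.001 -0.    -0.001]
side pot [366. 321.] 0.58 [ 0.4775 -0.0287  0.    ]
side lid [378. 224.] 0.74 [ 0.4897 -0.0267  0.165 ]
scene pot [359. 199.] 0.77 [ 0.4805 -0.027   0.    ]
scene lid [366. 142.] 0.69 [ 0.4825 -0.0254  0.165 ]
scene lid_seat [369. 139.] 0.78 [ 0.4703 -0.022   0.178 ]
```

View pics/h.png

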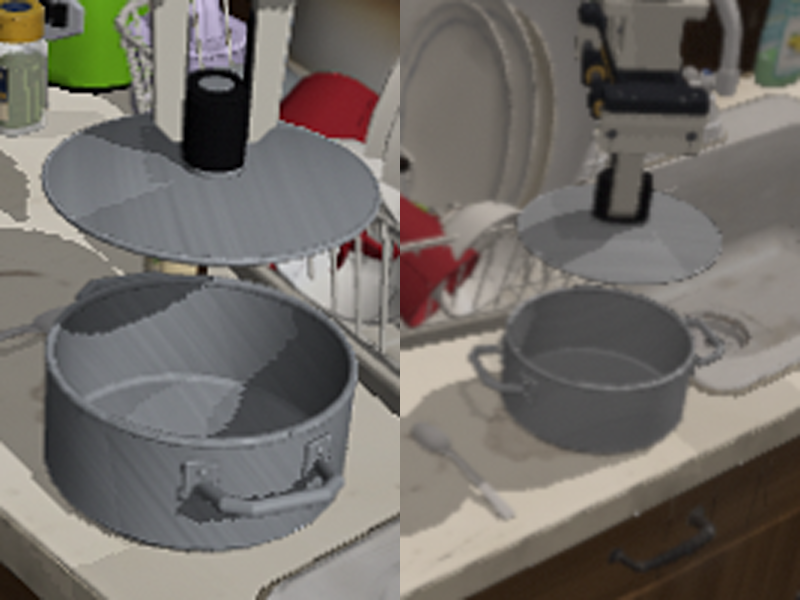

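```bash
python3 -c "
from h import *
robot.close_job(); print(robot.read_state()['t'])"
```

```text
the job is handed in; nothing more can be done
the job is handed in; nothing more can be done
```

The knob is clicked onto the stud, and I handed the job in at about 22 s with the arm holding the lid by the knob, about 9 cm clear above the pot.

- **Which knob:** I took the rightmost of the four look-alikes, at about (0.463, 0.294).
- **First grip:** I lifted before the fingers had fully closed, so they held the knob too high. I set it back down, pressing on the worktop with up to about 37 N while feeling for contact. I then regripped it lower.
- **Fitting the knob:** It slid freely over the stud. The push peaked at about 9 N and dropped at the click, about 3–4 mm above the boss. I held it pressed down at 25–34 N for roughly 2 s, with its foot at boss height.
- **Final checks:**
    - The wrist carries about 3.3 N, which fits lid plus knob.
    - Joint speeds are about zero, and the lid looks level in the side and scene views.
    - I saw no sign that the pot or spoon moved. I did not re-measure the other bystanders.

**What disagreed:**
- **Centring:** Before the fit, the side view put the knob about 1 mm off centre while the wrist view called it centred. I split the difference and corrected another 0.8 mm from the side force.
- **Side load:** Pressing also built up a side load, at most about 20 N. I eased it to 9 N, and the tool shifted about 2 mm when I unloaded. That is within the lid's play, so I take it as the lid moving.
- **Pot position:** The network's last pot fixes scatter by about 1 cm from its earlier ones. In the pictures the pot looks unmoved.

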